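# Charge the specimen cool box and hold the contact probe on its sensor disc

## Robot

A 7-joint arm with a two-finger parallel gripper is mounted at the origin on the work surface. World frame = base frame: x ahead of the robot, y to its left, z up, the work surface at z = 0. Lengths are in mm, angles in rad, forces in N, time in s.
With the tool pointing down it reaches from about 400 to 875 mm from the base axis. Payload 4.4 kg.
Tool frame: the origin (TCP) lies at the very end of the fingers, on their centre line; the grasp point (between the pads) lies 19 mm behind it; z points along the fingers, y is the line along which they close (so a half turn about z gives the same grasp; the last joint's range is limited). The gripper opens to 85 mm and grips with 20 to 120 N. Pads are 22 mm wide; open, the fingers measure 114 mm over their backs; the gripper's body (76 mm by 85 mm) begins 54 mm behind the grasp point. The pads swing forward as they close: fully open they stand 13 mm farther back than shut.
Start: joints at [1.077, 0.628, 0.038, 1.517, -0.027, 0.996, -0.02], TCP at [269.694, -591.425, 231.313] pointing down, gripper open.
Joint ranges: [-3.06, 3.06], [-0.37, 2.12], [-1.25, 1.32], [0.18, 2.47], [-1.1, 4.24], [0.23, 1.98], [-2.94, 2.94]. Speed limits (rad/s): [2.57, 2.57, 3.14, 3.14, 3.14, 3.14, 3.14].

## Interface

Orientations are given as [roll, pitch, yaw] about the fixed x, y, z axes, in that order (R = Rz(yaw) Ry(pitch) Rx(roll)).
In Python, from cell import read_state, get_image, camera_params, finish_job gives the robot as it stands.
- The arm moves only by the tool arm_command, never from a script. Its argument "deltas" is a list of rows, each an object of numbers: "dx", "dy", "dz": the shift along the world's x, y, z in m; "yaw": the turn about the world's z in degrees; "jaw": the opening, from 0 (shut) to 1 (fully open). A call has 1 to 20 rows; each row is the pose to reach, as a shift and turn from the pose commanded when the call began; what a row does not reach only later rows make up. A row lasts 1/10 s, in which the tool goes at most 50 mm and 8.59 degrees, less where a joint would pass 70% of its speed; a pose out of reach is approached as far as the arm can. A call with a gripper value outside its range is refused whole. The fingers move at their own pace and stop on an object; the grip force is fixed at half the most. Time passes only in rows, so rows that repeat a pose let the fingers close. It gives the time, the measured TCP pose, the force, the opening and the grip force at its end, in the units of the state.
- read_state(): the state, without advancing time (a new reading comes with each control period).
- get_image(name): name is "side" or "top" or "wrist"; returns (picture, depth): 480x640x3 uint8, red, green, blue; 480x640 float32, mm along the optical axis (not along the pixel's ray), 0 where there is no reading.
- camera_params(name): a dict with "camera_matrix" (3x3 intrinsics, pixels), "extrinsics" (4x4, takes a point from camera to world coordinates). Camera axes: x right, y down, z forward; pixel columns grow to the right and rows downward; lengths in mm; the calibration is good to about 2 mm. A picture is of the moment at which its call begins: read the wrist's pose just before it. camera_params takes no time and is no camera call; for the wrist camera it gives the pose at the moment of the call.
- finish_job(): hands the job in; it is judged then, once.
The state is a dict: "clock": time; "qpos": joint angles; "qd": joint speeds; "tau": joint torques, N m; "eef_pos": TCP position; "tool_rot": TCP orientation; "force": force on the tool from outside, world axes, zero at the start; "torque": the same for the moment, N m; "width": finger opening in mm; "gripper_force": force on a finger pad.
Only numpy, scipy, OpenCV 4.12 (cv2) and the standard library are available. Lean on these libraries where they do the work, as an engineer would, in place of code of your own. Each camera call takes 0.05 s, during which the arm holds its last target. There are 200 camera calls.

## Task

Get the specimen cool box ready: carry the steel tray by its green bar and tip all four blue cool bricks into the box, keeping the gripper itself off the bricks and the gel bottle and swab box where they are, then set the empty tray down flat on the table and let go of it. Then take the orange contact probe out of its stand and press its tip on the red mark of the box's sprung, sloping white disc, with the probe square to the disc and so lightly that the disc goes in about half way (6 mm) and never hits its stop hard. Finish while still holding the probe there.

Things in the scene. Friction and masses are not known exactly. Their poses are not given: they have to be found in the camera images.
- coolbox: White open-topped box with blue rim, fixed. Outside 260 x 220 x 120 mm (x, y, z), walls and floor 20 mm thick, opening 220 x 180 mm. Origin: centre of its underside; z up. A grey pod about 100 mm high stands against its -y side (x -60 to +20, y -190 to -110 mm in the box's frame) and carries the sprung disc.
- disc_mark (a point): Red dot, 12 mm across, at the centre of the face of the white sprung disc (36 mm across) on the grey pod; moves with the face. Its z axis points straight out of the face: up, leaning 25 degrees towards the box's -x side (roughly towards the robot). When not pressed it lies at x -28, y -152, z 102 mm in the box's frame.
- disc (a joint): How far the sprung disc is pushed in along its own axis, m: 0 out, 0.012 at its hard stop. The spring gives 0.7 N per mm (4.2 N at 6 mm); it springs back when let go.
- tray: Steel tray 160 x 120 mm (x, y), floor 4 mm, side walls 36 mm high along x. Both x ends are open but for a low ramp (6 mm high, 10 degrees) over the last 20 mm, so it pours over either x end; the bricks slide easily and all leave by 45 degrees of tilt. An arch at mid-length carries the handle bar. Mass 0.2 to 0.4 kg. Origin: centre of its underside; z up. The ends are alike.
- tray_bar (a point): Middle of the tray's green handle bar, 95 mm above the tray's underside. The bar runs along the tray's y, 112 mm free length, 12 mm thick along the tray's x, 18 mm high: grip it from above with the fingers closing along the tray's x.
- probe: Contact temperature probe: steel stem 10 mm thick, 60 mm long; above it a round orange handle 24 mm thick, 90 mm long (150 mm in all, 90 g). Origin: middle of the tip's end face; z runs from the tip up to the handle. It starts upright in the stand, stem in the hole, the handle's shoulder on the stand's top.
- probe_tip (a point): The tip of the probe's stem (same point as its origin).
- probe_grip (a point): Point on the axis of the orange handle, 112 mm from the tip, a good place to grip it from above with the fingers along the handle.
- stand: Black fixed block 70 x 70 x 65 mm with a 16 mm hole through its middle, holding the probe; the probe must be lifted 65 mm to clear it. Origin: centre of its underside.
- gel: Small clear gel bottle, 54 mm across, 95 mm high, bystander. Origin: centre of its underside.
- swabbox: White paper swab box 70 x 50 x 60 mm, bystander. Origin: centre of its underside.
- brick0: Blue cool brick 44 x 32 x 24 mm, 35 g, one of four lying in the tray. Origin: centre of its underside.
- brick1: Blue cool brick 44 x 32 x 24 mm, 35 g, one of four lying in the tray. Origin: centre of its underside.
- brick2: Blue cool brick 44 x 32 x 24 mm, 35 g, one of four lying in the tray. Origin: centre of its underside.
- brick3: Blue cool brick 44 x 32 x 24 mm, 35 g, one of four lying in the tray. Origin: centre of its underside.
Things that resemble listed ones, but are neither listed nor needed, are in the scene too. What is shaped like the tray but pink or purple is not meant.

How it is judged (in metres and radians):
On the way, in this order (a step that is already met when the one before it is completed fails the run):
1. all four cool bricks lie inside the cool box (x of brick0 in the frame of coolbox between -0.112 and 0.112 m and y of brick0 in the frame of coolbox between -0.092 and 0.092 m and z of each of brick0, brick1, brick2, brick3 in the frame of coolbox below 0.1 m and x of brick1 in the frame of coolbox between -0.112 and 0.112 m and y of brick1 in the frame of coolbox between -0.092 and 0.092 m and x of brick2 in the frame of coolbox between -0.112 and 0.112 m and y of brick2 in the frame of coolbox between -0.092 and 0.092 m and x of brick3 in the frame of coolbox between -0.112 and 0.112 m and y of brick3 in the frame of coolbox between -0.092 and 0.092 m), for 0.2 s.
2. the empty tray stands flat on the table, let go (height (world z) of tray below 0.008 m and angle between tray's own z axis and vertical below 0.1 rad and contact force between the fingers and tray below 0.1 N), for 0.2 s.
At the end, for the whole second after the job is handed in: Bricks in the cool box; tray flat on the table (8 mm, 0.1 rad), let go; gripped probe still and clear of its stand, tip within 9 mm of the red mark, square to the disc within 0.14 rad, disc in by 2.5 to 9.8 mm at 1 to 9 N; held through the last second (all of step 1 and all of step 2 and distance between probe_tip and disc_mark below 0.009 m and angle between the z axis of probe and the z axis of disc_mark, either way round below 0.14 rad and value of joint disc between 0.0025 and 0.0098 m and contact force between probe and coolbox between 1 and 9 N and contact force between the fingers and probe above 2 N and contact force between probe and stand below 0.1 N and linear speed of probe below 0.02 m/s); the arm keeps its last pose, push and grip.
It fails at once if a bystander (gel bottle or swab box) is moved more than 30 mm (distance of any of gel, swabbox from where it was at the start of the episode above 0.03 m).
It fails at once if the fingers press on a cool brick (contact force between the fingers and brick0 above 2 N or contact force between the fingers and brick1 above 2 N or contact force between the fingers and brick2 above 2 N or contact force between the fingers and brick3 above 2 N).
It fails at once if the probe is rammed against the disc or cool box (over 25 N) (contact force between probe and coolbox above 25 N).
It also fails if it takes over 61 s, if anything falls off the work surface, if the arm or the gripper's body presses on something with over 40 N, if the wrist force passes 120 N, or if a joint passes its speed limit or range.

## Working session

There is one attempt and no reset: what is moved stays moved. The work goes in short steps, Python scripts to look and compute and a tool call to move; the robot and the scene stay as the last step left them, time stands still between calls to the robot, and variables do not carry over. Pictures are saved under pics/ and viewed, at most 10 in all, crops included, and the job is handed in when it is done.

Besides the shell and the picture viewer there is one more tool, called after "Emit:" as name(argument=value, ...), one argument or row to a line, values as JSON. arm_command: Moves the arm, as the interface text tells. Its arguments: {"type":"object","properties":{"deltas":{"type":"array"}},"required":["deltas"]}

```bash
ls -la; mkdir -p pics; cat > h.py <<'E'
import numpy as np, cv2
from cell import *
def params(n):
    p=camera_params(n); return np.array(p["camera_matrix"],float),np.array(p["extrinsics"],float)
def cloud(n):
    K,T=params(n); im,d=get_image(n); im=np.array(im); d=np.array(d)
    v,u=np.mgrid[:480,:640]; c=np.stack([(u-K[0,2])*d/K[0,0],(v-K[1,2])*d/K[1,1],d],-1)
    w=c@T[:3,:3].T+T[:3,3]; w[d==0]=np.nan
    return im,w
def save(n,f):
    im,w=cloud(n); cv2.imwrite(f"pics/{f}.png",im[...,::-1]); np.savez(f"pics/{f}.npz",im=im,w=w); return im,w
E
python3 - <<'E'
from h import *
s=read_state(); print(s)
for n in("side","top"): save(n,n+"0"); print(n,params(n)[1].round(2).tolist(),params(n)[0][0].tolist())
a=cv2.imread("pics/side0.png");b=cv2.imread("pics/top0.png")
E
```

```text
total 12
drwxr-xr-x  3 agent agent 4096 Nov 29 17:56 .
drwxr-xr-x 23 root  root  4096 Nov 29 17:56 ..
drwxr-xr-x  2 agent agent 4096 Nov 29 17:56 pics
{'clock': 0.0, 'qpos': array([ 1.0771656 ,  0.6293368 ,  0.03843454,  1.51841133, -0.02698187,
        0.99628489, -0.01997206]), 'qd': array([-0.0004149 ,  0.00081675,  0.0004303 ,  0.00100635,  0.00109502,
       -0.00020537, -0.00025105]), 'tau': array([ 3.70773378e-04, -5.63399184e+01,  1.22629814e+00, -1.93444526e+01,
        1.09570508e-02,  1.06929091e-02,  8.82278698e-06]), 'eef_pos': array([ 269.44110977, -590.81715707,  230.3811454 ]), 'tool_rot': array([-3.13967048e+00,  3.65612639e-05,  4.27873591e-01]), 'force': array([-0.06440541,  0.15928354, -0.25519975]), 'torque': array([ 0.00576957,  0.00806694, -0.04672606]), 'gripper_force': 0.0, 'width': 84.95217696360855}
side [[-0.93, -0.2, 0.31, 85.01], [-0.37, 0.48, -0.79, 903.0], [0.01, -0.85, -0.52, 726.66], [0.0, 0.0, 0.0, 1.0]] [545.1173328494946, 0.0, 307.2128801387974]
top [[0.02, -0.99, 0.13, 308.04], [-1.0, -0.02, -0.02, -25.35], [0.02, -0.13, -0.99, 944.76], [0.0, 0.0, 0.0, 1.0]] [463.0950914241546, 0.0, 321.91104560057477]
```

View pics/top0.png

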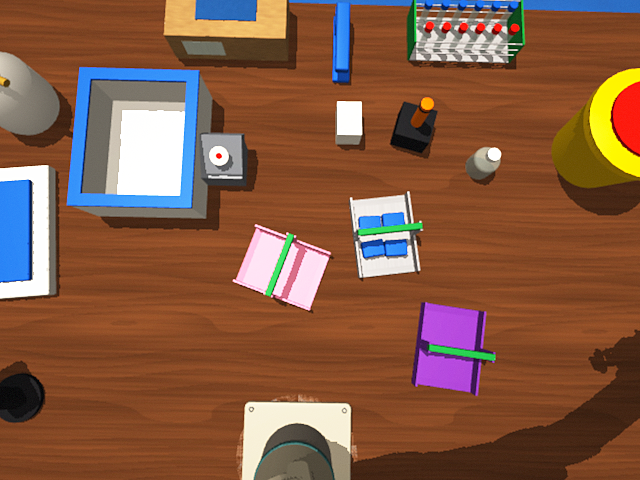

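View pics/side0.png

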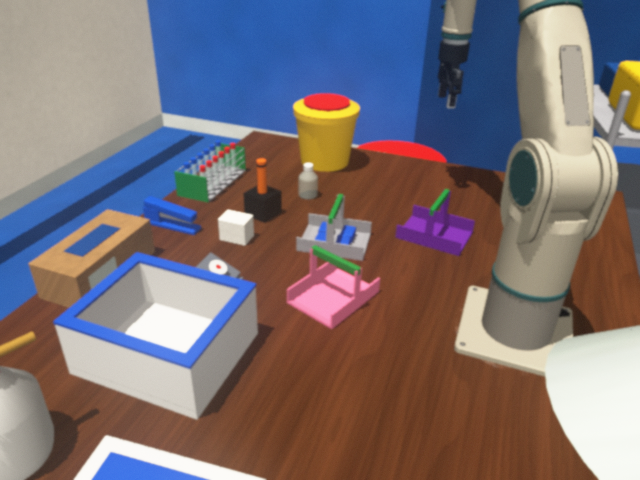

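Top view: steel tray with four blue bricks at (386,235), bar (390,229). Could be confused with it: pink tray (283,268) and purple tray (450,348); both are excluded by colour. Box (138,140), disc mark (219,156), probe (424,110) in the stand (413,128), gel (485,163), swab box (349,120). The side view agrees: steel tray at (335,237).

```bash
cat > m.py <<'E'
from h import *
np.set_printoptions(precision=1,suppress=True)
def pca(P):
    c=np.median(P,0); r=cv2.minAreaRect(P[:,:2].astype(np.float32)); return c,r
def rep(name,m,w):
    P=w[m]; P=P[~np.isnan(P).any(1)]
    if len(P)<4: print(name,"none");return
    r=cv2.minAreaRect(P[:,:2].astype(np.float32)); print(name,len(P),"med",np.median(P,0),"lo",np.percentile(P,2,0),"hi",np.percentile(P,98,0),"rect",np.round(r[0],1),np.round(r[1],1),round(r[2],1))
def masks(im):
    h=cv2.cvtColor(im,cv2.COLOR_RGB2HSV); H,S,V=[h[...,i].astype(int) for i in range(3)]
    return dict(green=(abs(H-65)<15)&(S>140)&(V>60),blue=(abs(H-109)<9)&(S>150)&(V>80),orange=(abs(H-11)<6)&(S>190)&(V>110),red=((H<6)|(H>174))&(S>150)&(V>100))
E
python3 - <<'E'
from m import *
v,u=np.mgrid[:480,:640]
def box(a,b,c,d): return (u>=a)&(u<=c)&(v>=b)&(v<=d)
for n,B in dict(top=dict(green=(345,190,430,280),blue=(345,190,430,280),orange=(395,90,445,155),red=(205,140,235,170),rim=(60,60,215,220)),
  side=dict(green=(320,190,350,225),blue=(300,220,370,250),orange=(250,150,275,195),red=(205,255,235,280),rim=(60,250,260,370))).items():
    z=np.load(f"pics/{n}0.npz"); im,w=z["im"],z["w"]; M=masks(im); print(n)
    for k,b in B.items():
        m=M["blue" if k=="rim" else k]&box(*b)
        if k=="rim": m&=w[...,2]>105
        rep(k,m,w)
w=np.load("pics/top0.npz")["w"]
# tops by height
for nm,b,z0,z1 in [("stand",(385,95,445,155),58,70),("swab",(325,90,370,150),52,66),("gel",(460,140,510,190),30,110),("gelcap",(460,140,510,190),80,110),("traywall",(340,185,430,285),30,46),("disc",(200,130,250,190),90,112)]:
    rep(nm,box(*b)&(w[...,2]>z0)&(w[...,2]<z1),w)
rep("table",box(300,300,400,380)&(w[...,2]<20),w)
E
python3 - <<'E'
import cv2
a=cv2.imread("pics/top0.png")
c=[cv2.resize(a[185:285,335:435],(400,400),interpolation=2),cv2.resize(a[80:180,370:470],(400,400),interpolation=2)]
cv2.imwrite("pics/crop1.png",cv2.hconcat(c))
E
```

```text
top
green 399 med [ 434.5 -165.7  104.4] lo [ 423.9 -221.2  100.1] hi [ 446.7 -108.2  107.2] rect [ 441.9 -177.7] [ 25.1 146. ] 8.9
blue 1185 med [ 418.8 -164.3   28.4] lo [ 392.6 -207.9   23.8] hi [ 476.1 -119.4   32. ] rect [ 435.9 -165.6] [90.8 95.9] 5.8
orange 263 med [ 646.9 -218.7  102.2] lo [ 636.4 -297.6   -0.6] hi [ 739.7 -206.   156.4] rect [ 679.3 -247. ] [107.6 145.3] 89.2
red 25 med [566.1 156.5 103.4] lo [561.3 151.2 100.9] hi [570.7 160.4 106.4] rect [566.3 156.2] [8.7 8. ] 47.8
rim 5735 med [587.  312.9 121. ] lo [463.8 198.1 117.3] hi [722.1 417.7 123.9] rect [593.3 308.9] [263.4 224. ] 0.0
side
green 95 med [ 430.2 -156.2  104.3] lo [ 422.8 -211.5  100.9] hi [ 439.8 -104.3  107.3] rect [ 431.  -158.4] [  9.5 113.1] 7.4
blue 298 med [ 410.1 -161.8   28. ] lo [ 390.2 -203.1   21.3] hi [ 472.1 -123.1   30.9] rect [ 430.9 -163.3] [83.8 77.6] 7.1
orange 240 med [ 650.6 -213.1  111.7] lo [ 642.7 -227.8   70.1] hi [ 662.3 -207.1  156.8] rect [ 732.7 -373.9] [ 21.4 376.1] 27.1
red 4 med [564.1 160.1 103. ] lo [561.2 156.6 102. ] hi [565.4 160.4 104.5] rect [564.2 159.2] [2.
[... 294 characters left out ...]
627.7 -114.7   54.4] hi [695.6 -65.   63.9] rect [662.5 -89.9] [72.4 50.4] 1.0
gel 719 med [ 576.3 -356.1   66.9] lo [ 558.2 -384.6   32.5] hi [ 604.2 -339.    97.7] rect [ 581.8 -362.2] [53.1 47.8] 42.8
gelcap 170 med [ 582.7 -362.3   95.6] lo [ 572.  -374.9   82.3] hi [ 595.  -352.7   99. ] rect [ 584.1 -364.9] [24.1 25. ] 64.8
traywall 564 med [ 429.6 -173.6   34.6] lo [ 357.7 -231.3   30.1] hi [511.5 -98.3  40.4] rect [ 434.4 -164.9] [159.  121.4] 7.7
disc 871 med [590.3 155.9  97.8] lo [553.1 118.3  90.4] hi [608.5 192.4 109. ] rect [580.3 155.8] [77.8 61.4] 88.1
table 8122 med [ 223.4 -102.7    0.1] lo [ 148.5 -199.4   -3.3] hi [300.6  -5.7   3.8] rect [ 224.3 -103.2] [157.5 202.8] 1.0
```

View pics/crop1.png

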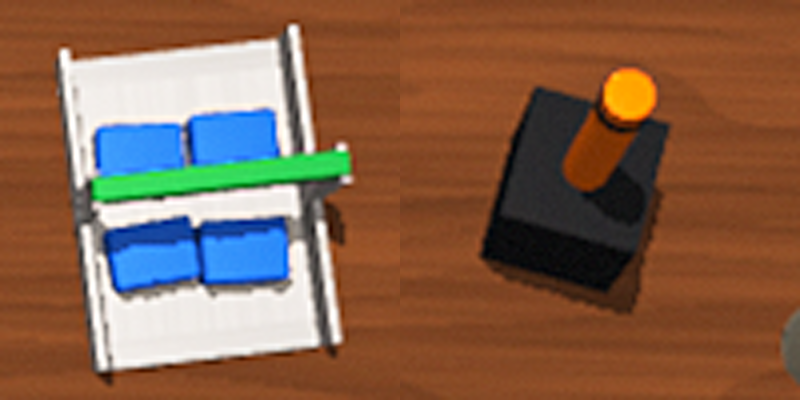

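Crop check: the left half is the steel tray with four blue bricks under the green bar, and the right half is the orange probe in the black stand. The points agree with the text: bar top 104, rim 121, mark (565,158,103). The rows have no tilt axis, so I'll see in free space what the arm does at the edge of its reach.

Emit:
arm_command(
  deltas=[
    {"dx":0.02,"dy":-0.045},
    {"dx":0.04,"dy":-0.09},
    {"dx":0.06,"dy":-0.135},
    {"dx":0.08,"dy":-0.18},
    {"dx":0.1,"dy":-0.225},
    {"dx":0.12,"dy":-0.27},
    {"dx":0.14,"dy":-0.31},
  ],
)

```text
invalid input at $.deltas[0]: expected keys dx, dy, dz, yaw, jaw
```

Emit:
arm_command(
  deltas=[
    {"dx":0.02,"dy":-0.045,"dz":0,"yaw":0,"jaw":1},
    {"dx":0.04,"dy":-0.09,"dz":0,"yaw":0,"jaw":1},
    {"dx":0.06,"dy":-0.135,"dz":0,"yaw":0,"jaw":1},
    {"dx":0.08,"dy":-0.18,"dz":0,"yaw":0,"jaw":1},
    {"dx":0.1,"dy":-0.225,"dz":0,"yaw":0,"jaw":1},
    {"dx":0.12,"dy":-0.27,"dz":0,"yaw":0,"jaw":1},
    {"dx":0.14,"dy":-0.31,"dz":0,"yaw":0,"jaw":1},
  ],
)

```text
clock: 0.8
eef_pos: [365.8, -823.4, 216.7]
tool_rot: [-3.134, 0.025, 0.437]
force: [-1.9, -0.4, -1.4]
width: 85.3
gripper_force: 0.0
```

Emit:
arm_command(
  deltas=[
    {"dx":0.1,"dy":-0.22,"dz":0,"yaw":0,"jaw":1},
    {"dx":0.1,"dy":-0.22,"dz":0,"yaw":0,"jaw":1},
    {"dx":0.1,"dy":-0.22,"dz":0,"yaw":0,"jaw":1},
  ],
)

```text
clock: 1.1
eef_pos: [393.3, -821.5, 207.1]
tool_rot: [3.136, 0.014, 0.485]
force: [0.9, 0.7, -0.1]
width: 85.3
gripper_force: 0.0
```

The tool stays vertical even out of reach, so tilting has to come from contact: I'll turn the tray's bar in the grip against the box rim, and turn the probe in the pads. First move above the tray, with the fingers closing along tray x.

Emit:
arm_command(
  deltas=[
    {"dx":0,"dy":0.05,"dz":0,"yaw":8,"jaw":1},
    {"dx":0,"dy":0.1,"dz":0,"yaw":16,"jaw":1},
    {"dx":0,"dy":0.15,"dz":0,"yaw":24,"jaw":1},
    {"dx":0,"dy":0.2,"dz":0,"yaw":32,"jaw":1},
    {"dx":0,"dy":0.25,"dz":0,"yaw":40,"jaw":1},
    {"dx":0,"dy":0.3,"dz":0,"yaw":48,"jaw":1},
    {"dx":0.01,"dy":0.35,"dz":0,"yaw":56,"jaw":1},
    {"dx":0.02,"dy":0.4,"dz":0,"yaw":64,"jaw":1},
    {"dx":0.03,"dy":0.45,"dz":0,"yaw":70,"jaw":1},
    {"dx":0.04,"dy":0.5,"dz":0,"yaw":70,"jaw":1},
    {"dx":0.04,"dy":0.55,"dz":0,"yaw":70,"jaw":1},
    {"dx":0.04,"dy":0.6,"dz":0,"yaw":70,"jaw":1},
    {"dx":0.04,"dy":0.65,"dz":0,"yaw":70,"jaw":1},
    {"dx":0.04,"dy":0.656,"dz":0,"yaw":70,"jaw":1},
    {"dx":0.04,"dy":0.656,"dz":0,"yaw":70,"jaw":1},
  ],
)

```text
clock: 2.6
eef_pos: [432.5, -160.6, 209.6]
tool_rot: [3.134, 0.013, 1.714]
force: [-0.5, -0.4, 0.1]
width: 85.3
gripper_force: 0.0
```

```bash
python3 - <<'E'
from m import *
s=read_state(); print(s["clock"],s["eef_pos"],np.round(s["tool_rot"],3),np.round(s["qpos"],2))
im,w=save("wrist","w1"); M=masks(im)
rep("green",M["green"]&(w[...,2]>90)&(w[...,2]<120),w)
rep("walls",(w[...,2]>30)&(w[...,2]<42),w)
E
```

```text
2.6 [ 432.5 -160.6  209.6] [3.1 0.  1.7] [ 1.   0.6 -1.1  2.   0.7  0.9 -0.3]
green 4256 med [ 225.7 -233.3  104.4] lo [ 208.  -314.3   91.5] hi [ 442.2 -109.   105.9] rect [ 325.4 -231.3] [310.2 111.3] 32.0
walls 5877 med [ 404.9 -218.4   36.1] lo [ 141.2 -353.1   30.1] hi [819.3   1.2  41.1] rect [ 495.1 -179.1] [388.  715.8] 86.2
```

```bash
python3 - <<'E'
from m import *
z=np.load("pics/w1.npz"); im,w=z["im"],z["w"]; M=masks(im)
R=(abs(w[...,0]-434)<110)&(abs(w[...,1]+165)<75)
rep("green",M["green"]&R&(w[...,2]>95)&(w[...,2]<120),w)
rep("walls",R&(w[...,2]>31)&(w[...,2]<42),w)
E
```

```text
green 2104 med [ 432.5 -158.6  104.6] lo [ 422.4 -219.7  103.2] hi [ 443.4 -107.   105.9] rect [ 433.1 -164. ] [ 11.2 119.1] 7.2
walls 1581 med [ 429.2 -210.9   36.4] lo [ 351.9 -231.2   31.4] hi [513.4 -96.9  38.2] rect [ 432.9 -164.6] [160.  120.3] 7.5
```

Emit:
arm_command(
  deltas=[
    {"dx":0,"dy":-0.004,"dz":-0.04,"yaw":-1,"jaw":1},
    {"dx":0,"dy":-0.004,"dz":-0.08,"yaw":-1,"jaw":1},
    {"dx":0,"dy":-0.004,"dz":-0.12,"yaw":-1,"jaw":1},
    {"dx":0,"dy":-0.004,"dz":-0.133,"yaw":-1,"jaw":1},
    {"dx":0,"dy":-0.004,"dz":-0.133,"yaw":-1,"jaw":1},
    {"dx":0,"dy":-0.004,"dz":-0.133,"yaw":-1,"jaw":0},
    {"dx":0,"dy":-0.004,"dz":-0.133,"yaw":-1,"jaw":0},
    {"dx":0,"dy":-0.004,"dz":-0.133,"yaw":-1,"jaw":0},
    {"dx":0,"dy":-0.004,"dz":-0.133,"yaw":-1,"jaw":0},
    {"dx":0,"dy":-0.004,"dz":-0.133,"yaw":-1,"jaw":0},
    {"dx":0,"dy":-0.004,"dz":-0.133,"yaw":-1,"jaw":0},
    {"dx":0,"dy":-0.004,"dz":-0.133,"yaw":-1,"jaw":0},
  ],
)

```text
clock: 3.85
eef_pos: [433.2, -170.2, 76.6]
tool_rot: [3.133, 0.015, 1.688]
force: [0.6, -1.4, 4.8]
width: 11.0
gripper_force: 59.2
```

Emit:
arm_command(
  deltas=[
    {"dx":0,"dy":0,"dz":0.01,"yaw":0,"jaw":0},
    {"dx":0,"dy":0,"dz":0.025,"yaw":0,"jaw":0},
    {"dx":0,"dy":0,"dz":0.045,"yaw":0,"jaw":0},
    {"dx":0.0,"dy":0,"dz":0.065,"yaw":0,"jaw":0},
    {"dx":0.0,"dy":0.005,"dz":0.085,"yaw":0,"jaw":0},
    {"dx":0.005,"dy":0.015,"dz":0.105,"yaw":-1,"jaw":0},
    {"dx":0.01,"dy":0.03,"dz":0.125,"yaw":-2,"jaw":0},
    {"dx":0.015,"dy":0.05,"dz":0.145,"yaw":-3,"jaw":0},
    {"dx":0.02,"dy":0.075,"dz":0.16,"yaw":-4,"jaw":0},
    {"dx":0.025,"dy":0.1,"dz":0.17,"yaw":-5,"jaw":0},
    {"dx":0.03,"dy":0.125,"dz":0.175,"yaw":-6,"jaw":0},
    {"dx":0.04,"dy":0.15,"dz":0.175,"yaw":-7,"jaw":0},
    {"dx":0.05,"dy":0.175,"dz":0.175,"yaw":-7.4,"jaw":0},
    {"dx":0.06,"dy":0.2,"dz":0.175,"yaw":-7.4,"jaw":0},
    {"dx":0.07,"dy":0.225,"dz":0.175,"yaw":-7.4,"jaw":0},
    {"dx":0.08,"dy":0.25,"dz":0.175,"yaw":-7.4,"jaw":0},
    {"dx":0.09,"dy":0.275,"dz":0.175,"yaw":-7.4,"jaw":0},
    {"dx":0.1,"dy":0.3,"dz":0.175,"yaw":-7.4,"jaw":0},
    {"dx":0.11,"dy":0.325,"dz":0.175,"yaw":-7.4,"jaw":0},
    {"dx":0.117,"dy":0.35,"dz":0.175,"yaw":-7.4,"jaw":0},
  ],
)

```text
clock: 5.85
eef_pos: [549.3, 180.6, 250.6]
tool_rot: [3.136, 0.014, 1.559]
force: [-0.1, -0.3, -4.8]
width: 11.1
gripper_force: 58.9
```

Emit:
arm_command(
  deltas=[
    {"dx":0.002,"dy":0.022,"dz":0,"yaw":0,"jaw":0},
    {"dx":0.004,"dy":0.044,"dz":0,"yaw":0,"jaw":0},
    {"dx":0.004,"dy":0.066,"dz":0,"yaw":0,"jaw":0},
    {"dx":0.004,"dy":0.086,"dz":0,"yaw":0,"jaw":0},
    {"dx":0.004,"dy":0.102,"dz":0,"yaw":0,"jaw":0},
    {"dx":0.004,"dy":0.113,"dz":0,"yaw":0,"jaw":0},
    {"dx":0.004,"dy":0.12,"dz":0,"yaw":0,"jaw":0},
    {"dx":0.004,"dy":0.123,"dz":0,"yaw":0,"jaw":0},
    {"dx":0.004,"dy":0.123,"dz":0,"yaw":0,"jaw":0},
    {"dx":0.004,"dy":0.123,"dz":0,"yaw":0,"jaw":0},
  ],
)

```text
clock: 6.85
eef_pos: [553.9, 302.0, 250.8]
tool_rot: [3.135, 0.015, 1.558]
force: [-1.5, -0.4, -4.6]
width: 11.0
gripper_force: 58.9
```

```bash
python3 - <<'E'
from m import *
s=read_state(); print(s["clock"],s["eef_pos"],np.round(s["tool_rot"],3),np.round(s["qpos"],2),s["force"],s["width"])
im,w=save("side","s2"); M=masks(im)
R=(w[...,2]>140)
rep("green",M["green"]&R,w); rep("blue",M["blue"]&R,w)
im,w=cloud("top");M=masks(im); rep("blueT",M["blue"]&(w[...,2]>140)&(w[...,0]<800),w)
cv2.imwrite("pics/both.png",cv2.hconcat([cv2.imread("pics/s2.png")[150:480,0:400],im[0:330,0:400,::-1]]))
E
```

```text
6.85 [553.9 302.  250.8] [3.1 0.  1.6] [-0.   0.7 -1.   1.5  0.7  1.2 -1.1] [-1.5 -0.4 -4.6] 11.023330097767731
green 176 med [551.7 344.1 278.2] lo [546.6 314.2 271. ] hi [557.6 368.8 279.9] rect [551.8 340.1] [12.3 58.5] 0.4
blue 10896 med [   50.2 -1775.8   216.1] lo [ -307.7 -2289.4   143.5] hi [1617.1  331.1  358.2] rect [  459.5 -1369.1] [1829.4 3005.9] 27.5
blueT 266 med [517.9 339.5 202.1] lo [378.3  89.9 189.1] hi [536.5 365.9 703.2] rect [422.3 221. ] [347.   63.4] 58.5
```

View pics/both.png

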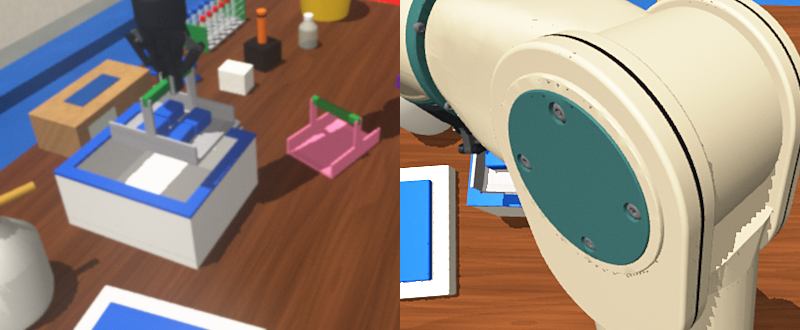

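Side part: the tray hangs level over the box with its near end over the near rim, and the bricks are in the tray. Now I lower it so that end bears on the near rim and the bar turns in the grip. The finger opening will tell me the tilt.

Emit:
arm_command(
  deltas=[
    {"dx":-0.006,"dy":0,"dz":-0.015,"yaw":0,"jaw":0},
    {"dx":-0.012,"dy":0,"dz":-0.03,"yaw":0,"jaw":0},
    {"dx":-0.012,"dy":0,"dz":-0.045,"yaw":0,"jaw":0},
    {"dx":-0.012,"dy":0,"dz":-0.052,"yaw":0,"jaw":0},
    {"dx":-0.01,"dy":0,"dz":-0.056,"yaw":0,"jaw":0},
    {"dx":-0.006,"dy":0,"dz":-0.06,"yaw":0,"jaw":0},
    {"dx":-0.002,"dy":0,"dz":-0.063,"yaw":0,"jaw":0},
    {"dx":0.001,"dy":0,"dz":-0.066,"yaw":0,"jaw":0},
    {"dx":0.003,"dy":0,"dz":-0.068,"yaw":0,"jaw":0},
  ],
)

```text
clock: 7.85
eef_pos: [556.9, 304.5, 186.1]
tool_rot: [3.133, 0.012, 1.558]
force: [-2.8, -2.2, 16.6]
width: 11.3
gripper_force: 106.5
```

```bash
cat >> m.py <<'E'
def st():
    s=read_state(); print(round(s["clock"],2),s["eef_pos"],np.round(s["tool_rot"],3),"q",np.round(s["qpos"],2),"F",s["force"],"T",s["torque"],"w",round(s["width"],1))
E
python3 - <<'E'
from m import *
st(); im,w=save("side","s3"); M=masks(im)
rep("green",M["green"]&(w[...,2]>140)&(w[...,0]<700),w)
E
```

```text
7.85 [556.9 304.5 186.1] [3.1 0.  1.6] q [-0.1  0.8 -0.9  1.6  0.7  1.1 -1.2] F [-2.8 -2.2 16.6] T [-0.6  2.2  0.2] w 11.3
green 138 med [554.2 344.1 214.3] lo [550.3 316.2 209.5] hi [561.2 371.6 216.4] rect [555.4 343.3] [12.3 59.5] 2.3
```

```bash
cat >> m.py <<'E'
def tilt(im,w,y0=369):
    h=cv2.cvtColor(im,cv2.COLOR_RGB2HSV); g=(h[...,1]<70)&(abs(w[...,1]-y0)<7)&(w[...,0]>478)&(w[...,0]<700)&(w[...,2]>40)
    P=w[g]; X=[];Z=[]
    for x in range(485,700,10):
        q=P[abs(P[:,0]-x)<4]
        if len(q)>5: X.append(x);Z.append(np.percentile(q[:,2],93))
    print("wall top x",X,"z",np.round(Z)); 
    print("wrist tilt see slope", np.degrees(np.arctan(np.polyfit(X[2:-2],Z[2:-2],1)[0])))
E
python3 - <<'E'
from m import *
for f in("s2","s3"):
    z=np.load(f"pics/{f}.npz"); tilt(z["im"],z["w"])
im=cv2.imread("pics/s3.png")[150:380,50:350]; cv2.imwrite("pics/c3.png",cv2.resize(im,None,fx=2,fy=2))
E
```

```text
wall top x [485, 495, 505, 515, 525, 535, 545, 555, 565, 575, 585, 595, 605, 615, 625, 635] z [210. 210. 210. 210. 210. 612. 271. 258. 264. 209. 211. 210. 211. 210.
 210. 210.]
wrist tilt see slope -37.27141050489682
wall top x [485, 495, 505, 515, 525, 535, 545, 555, 565, 575, 585, 595, 605, 615, 625] z [156. 155. 152. 151. 150. 549. 207. 196. 207. 142. 142. 139. 138. 137.
 136.]
wrist tilt see slope -41.004525862486794
```

View pics/c3.png

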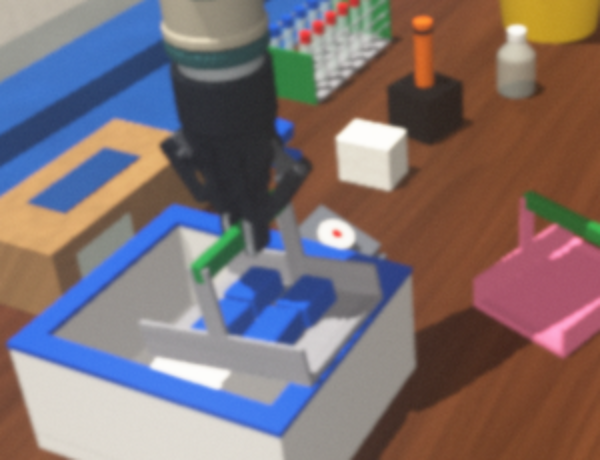

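Crop: the near end is up on the near rim and the tray tilts about 8° into the box, turning in the grip as planned. I'll continue, watching the force.

Emit:
arm_command(
  deltas=[
    {"dx":0.003,"dy":0,"dz":-0.003,"yaw":0,"jaw":0},
    {"dx":0.006,"dy":0,"dz":-0.006,"yaw":0,"jaw":0},
    {"dx":0.008,"dy":0,"dz":-0.009,"yaw":0,"jaw":0},
    {"dx":0.01,"dy":0,"dz":-0.012,"yaw":0,"jaw":0},
    {"dx":0.012,"dy":0,"dz":-0.015,"yaw":0,"jaw":0},
  ],
)

```text
clock: 8.4
eef_pos: [570.6, 305.5, 172.6]
tool_rot: [3.129, 0.009, 1.558]
force: [0.6, -1.2, 17.2]
width: 11.3
gripper_force: 164.9
```

```bash
cat >> m.py <<'E'
def tilt(im,w,y0=369):
    h=cv2.cvtColor(im,cv2.COLOR_RGB2HSV); g=(h[...,1]<70)&(abs(w[...,1]-y0)<7)&(w[...,0]>478)&(w[...,0]<700)&(w[...,2]>40)&(w[...,2]<185)
    P=w[g]; X=[];Z=[]
    for x in range(485,700,10):
        q=P[abs(P[:,0]-x)<4]
        if len(q)>5: X.append(x);Z.append(np.percentile(q[:,2],93))
    X=np.array(X);Z=np.array(Z)
    for _ in range(6):
        p=np.polyfit(X,Z,1); k=abs(np.polyval(p,X)-Z)<max(4,1.2*np.median(abs(np.polyval(p,X)-Z))); X,Z=X[k],Z[k]
    print("wall top x",X,"z",np.round(Z),"tilt",np.degrees(np.arctan(p[0])))
def look(f):
    st(); im,w=save("side",f); M=masks(im); rep("green",M["green"]&(w[...,2]>120)&(w[...,0]<700)&(w[...,1]>250),w); tilt(im,w)
E
python3 -c "
from m import *
look('s4')"
```

```text
8.4 [570.6 305.5 172.6] [3.1 0.  1.6] q [-0.1  0.8 -0.9  1.6  0.7  1.1 -1.2] F [ 0.6 -1.2 17.2] T [-0.3  1.6  0.2] w 11.3
green 164 med [566.9 343.  201.6] lo [563.2 316.6 194.5] hi [573.9 371.  204. ] rect [568.6 342.8] [12.  57.8] 2.5
wall top x [485 495 505 515 525 535 585 595 605 615 625] z [156. 154. 151. 148. 144. 140. 126. 124. 121. 118. 115.] tilt -16.508613195597896
```

Emit:
arm_command(
  deltas=[
    {"dx":0.002,"dy":0,"dz":-0.004,"yaw":0,"jaw":0},
    {"dx":0.004,"dy":0,"dz":-0.008,"yaw":0,"jaw":0},
    {"dx":0.006,"dy":0,"dz":-0.011,"yaw":0,"jaw":0},
    {"dx":0.007,"dy":0,"dz":-0.014,"yaw":0,"jaw":0},
    {"dx":0.008,"dy":0,"dz":-0.017,"yaw":0,"jaw":0},
  ],
)

```text
clock: 8.95
eef_pos: [580.0, 304.7, 154.1]
tool_rot: [3.128, 0.009, 1.557]
force: [-1.1, -0.2, -3.1]
width: 10.5
gripper_force: 69.2
```

```bash
python3 -c "
from m import *
look('s5')"
```

```text
8.95 [580.  304.7 154.1] [3.1 0.  1.6] q [-0.1  0.9 -0.9  1.6  0.8  1.1 -1.2] F [-1.1 -0.2 -3.1] T [-0.   0.3  0. ] w 10.5
green 136 med [576.7 347.  203.6] lo [572.1 320.4 199.3] hi [582.  371.7 206.5] rect [577.2 344.8] [14.1 55.6] 8.6
wall top x [515 525 535 545 555 565 595 605 615 625 635 645 655 665] z [134. 135. 135. 136. 136. 137. 140. 139. 141. 142. 141. 142. 143. 143.] tilt 3.509883813862078
```

```bash
python3 -c "
import cv2
im=cv2.imread('pics/s5.png')[150:380,50:350]; cv2.imwrite('pics/c5.png',cv2.resize(im,None,fx=2,fy=2))"
```

```text
(no output)
```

View pics/c5.png

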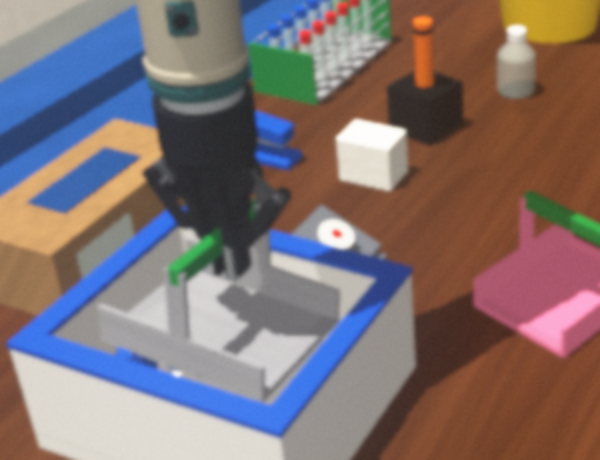

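Crop: the bar slipped up in the grip, and the tray now sits level inside the box, apparently empty. A brick shows past the far end at (140,358). I'll lift straight up and look.

Emit:
arm_command(
  deltas=[
    {"dx":0.002,"dy":0,"dz":0.01,"yaw":0,"jaw":0},
    {"dx":0.004,"dy":0,"dz":0.025,"yaw":0,"jaw":0},
    {"dx":0.006,"dy":0,"dz":0.04,"yaw":0,"jaw":0},
    {"dx":0.008,"dy":0,"dz":0.06,"yaw":0,"jaw":0},
    {"dx":0.008,"dy":0,"dz":0.08,"yaw":0,"jaw":0},
    {"dx":0.008,"dy":0,"dz":0.1,"yaw":0,"jaw":0},
    {"dx":0.008,"dy":0,"dz":0.115,"yaw":0,"jaw":0},
    {"dx":0.008,"dy":0,"dz":0.12,"yaw":0,"jaw":0},
  ],
)

```text
clock: 9.8
eef_pos: [585.2, 304.0, 273.7]
tool_rot: [3.131, 0.012, 1.559]
force: [-0.2, 0.5, -3.3]
width: 11.2
gripper_force: 69.0
```

```bash
python3 -c "
from m import *
look('s6')
im,w=save('wrist','w6'); im2=cv2.imread('pics/s6.png')
cv2.imwrite('pics/c6.png',cv2.hconcat([im2[80:480,0:380],cv2.imread('pics/w6.png')[::2,::2].copy() if 0 else cv2.resize(cv2.imread('pics/w6.png'),(420,315)).copy() if 0 else cv2.copyMakeBorder(cv2.resize(cv2.imread('pics/w6.png'),(420,315)),0,85,0,0,0)]))"
```

```text
9.8 [585.2 304.  273.7] [3.1 0.  1.6] q [-0.   0.8 -0.9  1.4  0.6  1.3 -1.1] F [-0.2  0.5 -3.3] T [-0.   0.1  0. ] w 11.2
green 190 med [580.8 345.  323.1] lo [576.6 317.7 314.9] hi [587.1 371.2 325.5] rect [582.8 341.8] [18.1 58.3] 10.0Traceback (most recent call last):
  File "<string>", line 3, in <module>
    look('s6')
    ~~~~^^^^^^
  File "m.py", line 33, in look
    st(); im,w=save("side",f); M=masks(im); rep("green",M["green"]&(w[...,2]>120)&(w[...,0]<700)&(w[...,1]>250),w); tilt(im,w)
                                                                                                                    ~~~~^^^^^^
  File "m.py", line 30, in tilt
    p=np.polyfit(X,Z,1); k=abs(np.polyval(p,X)-Z)<max(4,1.2*np.median(abs(np.polyval(p,X)-Z))); X,Z=X[k],Z[k]
    raise TypeError("expected non-empty vector for x")
TypeError: expected non-empty vector for x
```

The wrist load fell from 4.6 to 3.3 N, which is the weight of four bricks. I'll check the image.

```bash
python3 -c "
from m import *
im,w=save('wrist','w6'); M=masks(im)
rep('blueW',M['blue']&(w[...,2]<100)&(abs(w[...,0]-592)<115)&(abs(w[...,1]-309)<95),w)
im2=cv2.imread('pics/s6.png')
cv2.imwrite('pics/c6.png',cv2.hconcat([im2[80:480,0:380],cv2.copyMakeBorder(cv2.resize(cv2.imread('pics/w6.png'),(420,315)),0,85,0,0,0)]))
z=np.load('pics/s6.npz');w=z['w'];M=masks(z['im']); rep('blueS',M['blue']&(w[...,2]<100)&(abs(w[...,0]-592)<115)&(abs(w[...,1]-309)<95),w)"
```

```text
blueW none
blueS 716 med [667.1 309.2  52.9] lo [645.5 275.2  32. ] hi [690.8 356.8  78.4] rect [672.7 313.4] [91.4 50.1] 82.0
```

View pics/c6.png

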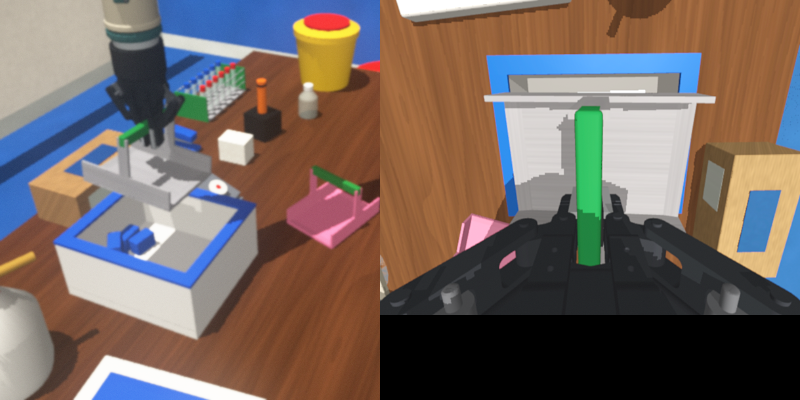

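The tray is empty and the bricks lie in the box. Bar is 41 mm above the TCP now, so tray bottom = TCP − 54. Carry it back to its old place.

Emit:
arm_command(
  deltas=[
    {"dx":-0.005,"dy":-0.02,"dz":0,"yaw":0,"jaw":0},
    {"dx":-0.02,"dy":-0.06,"dz":0,"yaw":0,"jaw":0},
    {"dx":-0.035,"dy":-0.1,"dz":0,"yaw":0,"jaw":0},
    {"dx":-0.05,"dy":-0.14,"dz":0,"yaw":0,"jaw":0},
    {"dx":-0.065,"dy":-0.18,"dz":0,"yaw":0,"jaw":0},
    {"dx":-0.08,"dy":-0.22,"dz":0,"yaw":0,"jaw":0},
    {"dx":-0.09,"dy":-0.26,"dz":-0.02,"yaw":0,"jaw":0},
    {"dx":-0.1,"dy":-0.3,"dz":-0.04,"yaw":0,"jaw":0},
    {"dx":-0.11,"dy":-0.34,"dz":-0.06,"yaw":0,"jaw":0},
    {"dx":-0.12,"dy":-0.38,"dz":-0.08,"yaw":0,"jaw":0},
    {"dx":-0.135,"dy":-0.42,"dz":-0.1,"yaw":0,"jaw":0},
    {"dx":-0.145,"dy":-0.45,"dz":-0.13,"yaw":0,"jaw":0},
    {"dx":-0.15,"dy":-0.465,"dz":-0.16,"yaw":0,"jaw":0},
    {"dx":-0.15,"dy":-0.465,"dz":-0.185,"yaw":0,"jaw":0},
    {"dx":-0.15,"dy":-0.465,"dz":-0.2,"yaw":0,"jaw":0},
    {"dx":-0.15,"dy":-0.465,"dz":-0.208,"yaw":0,"jaw":0},
    {"dx":-0.15,"dy":-0.465,"dz":-0.213,"yaw":0,"jaw":0},
    {"dx":-0.15,"dy":-0.465,"dz":-0.216,"yaw":0,"jaw":0},
    {"dx":-0.15,"dy":-0.465,"dz":-0.216,"yaw":0,"jaw":0},
  ],
)

```text
clock: 11.8
eef_pos: [435.9, -160.7, 56.0]
tool_rot: [3.132, 0.013, 1.561]
force: [0.7, 1.8, 4.5]
width: 10.9
gripper_force: 65.4
```

```bash
python3 -c "
from m import *
st(); im,w=cloud('side'); M=masks(im); rep('green',M['green']&(w[...,2]>60)&(abs(w[...,0]-435)<50)&(abs(w[...,1]+160)<90),w)
h=cv2.cvtColor(im,cv2.COLOR_RGB2HSV); rep('wall',(h[...,1]<70)&(abs(w[...,0]-435)<100)&(abs(w[...,1]+102)<10)&(w[...,2]>5)&(w[...,2]<60),w)"
```

```text
11.8 [ 435.9 -160.7   56. ] [3.1 0.  1.6] q [ 0.8  0.8 -0.8  2.2  1.1  0.6 -0.8] F [0.7 1.8 4.5] T [0.2 0.  0.1] w 10.9
green 58 med [ 434.7 -118.6  104.4] lo [ 428.8 -143.1   99.8] hi [440.6 -93.1 107.1] rect [ 434.5 -120.1] [12.8 57. ] 6.3
wall 458 med [437.4 -93.7  28.1] lo [356.6 -98.1   6.7] hi [514.5 -92.1  54.1] rect [435.9 -98.8] [160.8  18.7] 1.9
```

Emit:
arm_command(
  deltas=[
    {"dx":0,"dy":0,"dz":0,"yaw":0,"jaw":0.4},
    {"dx":0,"dy":0,"dz":0,"yaw":0,"jaw":0.5},
    {"dx":0,"dy":0,"dz":0,"yaw":0,"jaw":0.5},
    {"dx":0,"dy":0,"dz":0,"yaw":0,"jaw":0.5},
    {"dx":0,"dy":0,"dz":0,"yaw":0,"jaw":0.5},
    {"dx":0,"dy":0,"dz":0.03,"yaw":0,"jaw":0.5},
    {"dx":0,"dy":0,"dz":0.07,"yaw":0,"jaw":0.5},
    {"dx":0,"dy":0,"dz":0.11,"yaw":0,"jaw":0.5},
    {"dx":0,"dy":0,"dz":0.15,"yaw":0,"jaw":0.5},
    {"dx":0,"dy":0,"dz":0.19,"yaw":0,"jaw":0.6},
  ],
)

```text
clock: 12.85
eef_pos: [434.2, -161.8, 246.4]
tool_rot: [3.135, 0.014, 1.559]
force: [1.2, -1.6, -0.1]
width: 51.2
gripper_force: 0.0
```

Emit:
arm_command(
  deltas=[
    {"dx":0.02,"dy":-0.005,"dz":0.01,"yaw":-8,"jaw":0.8},
    {"dx":0.04,"dy":-0.01,"dz":0.02,"yaw":-16,"jaw":0.8},
    {"dx":0.06,"dy":-0.015,"dz":0.02,"yaw":-24,"jaw":0.8},
    {"dx":0.08,"dy":-0.02,"dz":0.02,"yaw":-32,"jaw":0.8},
    {"dx":0.1,"dy":-0.025,"dz":0.02,"yaw":-40,"jaw":0.8},
    {"dx":0.12,"dy":-0.03,"dz":0.02,"yaw":-48,"jaw":0.8},
    {"dx":0.14,"dy":-0.035,"dz":0.02,"yaw":-56,"jaw":0.8},
    {"dx":0.16,"dy":-0.04,"dz":0.02,"yaw":-64,"jaw":0.8},
    {"dx":0.18,"dy":-0.045,"dz":0.02,"yaw":-72,"jaw":0.8},
    {"dx":0.2,"dy":-0.05,"dz":0.02,"yaw":-80,"jaw":0.8},
    {"dx":0.21,"dy":-0.057,"dz":0.02,"yaw":-88,"jaw":0.8},
    {"dx":0.21,"dy":-0.057,"dz":0.02,"yaw":-89.5,"jaw":0.8},
    {"dx":0.21,"dy":-0.057,"dz":0.02,"yaw":-89.5,"jaw":0.8},
  ],
)

```text
clock: 14.15
eef_pos: [644.0, -218.6, 264.4]
tool_rot: [3.135, 0.015, -0.001]
force: [0.3, 0.0, 0.1]
width: 68.4
gripper_force: 0.0
```

```bash
cat > probe.py <<'E'
from m import *
def axis(P):
    # cylinder centre per z slice not needed: fit visible side ring by least-squares circle r=12 w/ linear axis
    from scipy.optimize import least_squares
    f=lambda p:np.hypot(P[:,0]-p[0]-p[2]*(P[:,2]-110)/100,P[:,1]-p[1]-p[3]*(P[:,2]-110)/100)-12
    r=least_squares(f,[np.median(P[:,0]),np.median(P[:,1]),0,0],loss="soft_l1",f_scale=1.5); return r.x,np.sqrt(np.mean(r.fun**2))
def probe(n,z0=75,z1=150,c=(650,-216)):
    im,w=save(n,"p_%s_%d"%(n,int(read_state()["clock"]*20))); M=masks(im)
    m=M["orange"]&(abs(w[...,0]-c[0])<45)&(abs(w[...,1]-c[1])<45)
    rep("orange",m&(w[...,2]>z0),w); P=w[m&(w[...,2]>z0)&(w[...,2]<z1)]
    if len(P)>10: print("axis@110,slope/100",axis(P))
    return im,w
E
python3 -c "
from probe import *
st()
for n in('side','top','wrist'): print(n); im,w=probe(n)
rep('standtop',(abs(w[...,0]-650)<60)&(abs(w[...,1]+218)<60)&(abs(w[...,2]-65)<5),w)
im,w=cloud('side');M=masks(im); rep('green',M['green']&(w[...,2]>60)&(abs(w[...,0]-435)<50)&(abs(w[...,1]+160)<90),w)"
```

```text
14.15 [ 644.  -218.6  264.4] [ 3.1  0.  -0. ] q [ 0.6  0.7 -0.6  1.4  0.4  1.2 -1.6] F [0.3 0.  0.1] T [0.1 0.  0. ] w 68.4
side
orange 229 med [ 650.4 -213.1  115.6] lo [ 642.5 -226.3   76.6] hi [ 661.5 -207.5  156.4] rect [ 653.6 -219.2] [21. 28.] 25.5
axis@110,slope/100 (array([ 654.7, -222.6,    1.6,    0.6]), np.float64(2.25509424443594))
top
orange 197 med [ 645.9 -217.1  113.7] lo [ 643.2 -229.9   76.8] hi [ 657.7 -211.   156.7] rect [ 649.4 -219.9] [23.2 12.5] 64.6
axis@110,slope/100 (array([ 638. , -211.7,   -3.1,   -4.4]), np.float64(3.329994483791491))
wrist
orange 249 med [ 664.5 -225.1  122.5] lo [ 653.5 -234.    77.4] hi [ 666.4 -212.   154. ] rect [ 657.4 -223.6] [24.  18.9] 84.3
axis@110,slope/100 (array([ 654.4, -223.2,    0.2,    0. ]), np.float64(0.18374740880320284))
standtop 3539 med [ 664.2 -220.8   65.7] lo [ 618.5 -260.2   64.1] hi [ 692.1 -186.6   67.2] rect [ 654.6 -223.2] [70.1 70.4] 74.9
green 112 med [ 433.8 -146.1  104.1] lo [ 428.6 -199.1  100.6] hi [438.7 -93.8 106.7] rect [ 434.1 -149.5] [116.7  11.5] 89.3
```

The tray is down and released (bar top 104, level). Probe axis is at (654.5, −223.1), and the wrist fit (rms 0.2 mm) agrees with the stand centre (654.6, −223.2) and the side view. Descend and grip.

Emit:
arm_command(
  deltas=[
    {"dx":0.01,"dy":-0.0045,"dz":0,"yaw":0,"jaw":0.8},
    {"dx":0.01,"dy":-0.0045,"dz":-0.03,"yaw":0,"jaw":0.8},
    {"dx":0.01,"dy":-0.0045,"dz":-0.06,"yaw":0,"jaw":0.8},
    {"dx":0.01,"dy":-0.0045,"dz":-0.09,"yaw":0,"jaw":0.8},
    {"dx":0.01,"dy":-0.0045,"dz":-0.12,"yaw":0,"jaw":0.8},
    {"dx":0.01,"dy":-0.0045,"dz":-0.145,"yaw":0,"jaw":0.8},
    {"dx":0.01,"dy":-0.0045,"dz":-0.16,"yaw":0,"jaw":0.8},
    {"dx":0.01,"dy":-0.0045,"dz":-0.166,"yaw":0,"jaw":0.8},
    {"dx":0.01,"dy":-0.0045,"dz":-0.166,"yaw":0,"jaw":0.8},
    {"dx":0.01,"dy":-0.0045,"dz":-0.166,"yaw":0,"jaw":0.4},
    {"dx":0.01,"dy":-0.0045,"dz":-0.166,"yaw":0,"jaw":0},
    {"dx":0.01,"dy":-0.0045,"dz":-0.166,"yaw":0,"jaw":0},
    {"dx":0.01,"dy":-0.0045,"dz":-0.166,"yaw":0,"jaw":0},
    {"dx":0.01,"dy":-0.0045,"dz":-0.166,"yaw":0,"jaw":0},
    {"dx":0.01,"dy":-0.0045,"dz":-0.166,"yaw":0,"jaw":0},
    {"dx":0.01,"dy":-0.0045,"dz":-0.166,"yaw":0,"jaw":0},
  ],
)

```text
clock: 15.95
eef_pos: [655.4, -223.6, 100.2]
tool_rot: [3.134, 0.012, -0.003]
force: [-1.0, -0.7, 6.1]
width: 22.7
gripper_force: 58.4
```

```bash
python3 -c "
from m import *
st(); im,w=cloud('side'); M=masks(im); rep('orange',M['orange']&(w[...,2]>60)&(abs(w[...,0]-650)<50)&(abs(w[...,1]+220)<60),w)"
```

```text
15.95 [ 655.4 -223.6  100.2] [ 3.1  0.  -0. ] q [ 0.6  0.9 -0.5  1.5  0.5  0.9 -1.7] F [-1.  -0.7  6.1] T [ 0.   0.2 -0. ] w 22.7
orange 73 med [ 647.9 -214.    83.9] lo [ 642.1 -221.7   67.9] hi [ 659.9 -209.2  113.4] rect [ 651.1 -213.3] [19.  12.9] 20.3
```

Emit:
arm_command(
  deltas=[
    {"dx":0,"dy":0,"dz":0.01,"yaw":0,"jaw":0},
    {"dx":0,"dy":0,"dz":0.02,"yaw":0,"jaw":0},
    {"dx":0,"dy":0,"dz":0.03,"yaw":0,"jaw":0},
    {"dx":0,"dy":0,"dz":0.038,"yaw":0,"jaw":0},
    {"dx":0,"dy":0,"dz":0.043,"yaw":0,"jaw":0},
    {"dx":0,"dy":0,"dz":0.043,"yaw":0,"jaw":0},
    {"dx":-0.005,"dy":0,"dz":0.043,"yaw":0,"jaw":0},
    {"dx":-0.01,"dy":0,"dz":0.043,"yaw":0,"jaw":0},
    {"dx":-0.015,"dy":0,"dz":0.043,"yaw":0,"jaw":0},
  ],
)

```text
clock: 16.9
eef_pos: [641.1, -222.9, 142.2]
tool_rot: [3.135, 0.01, -0.003]
force: [3.5, 0.8, -0.4]
width: 22.8
gripper_force: 58.9
```

```bash
python3 -c "
from m import *
st(); im,w=save('side','s8'); M=masks(im); m=M['orange']&(w[...,2]>60)&(abs(w[...,0]-650)<70)&(abs(w[...,1]+220)<60);rep('orange',m,w)
cv2.imwrite('pics/c8.png',cv2.resize(cv2.imread('pics/s8.png')[110:240,200:350],None,fx=4,fy=4))"
```

```text
16.9 [ 641.1 -222.9  142.2] [ 3.1  0.  -0. ] q [ 0.6  0.8 -0.5  1.5  0.5  1.  -1.7] F [ 3.5  0.8 -0.4] T [ 0.2 -1.2  0. ] w 22.8
orange 68 med [ 640.5 -212.6  123.9] lo [ 628.3 -219.5  111.2] hi [ 652.  -208.4  193.6] rect [ 638.5 -213.4] [25.5 11.5] 16.2
```

View pics/c8.png

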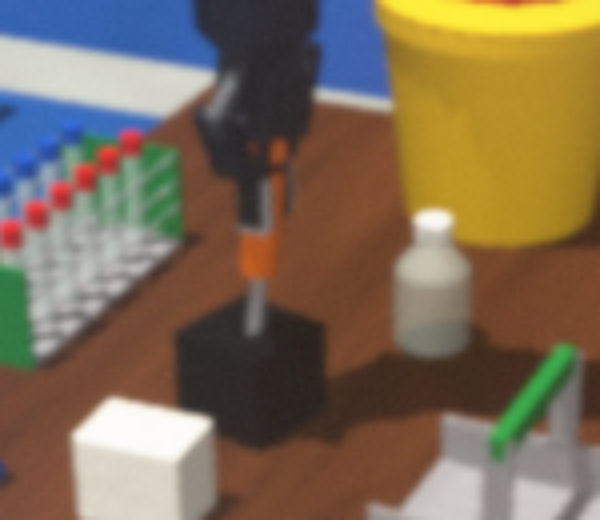

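Crop: the probe is half out of the stand, held by the handle, with its tip still in the hole and already leaning. Continue tilting.

Emit:
arm_command(
  deltas=[
    {"dx":-0.006,"dy":0,"dz":0,"yaw":0,"jaw":0},
    {"dx":-0.012,"dy":0,"dz":0,"yaw":0,"jaw":0},
    {"dx":-0.018,"dy":0,"dz":0,"yaw":0,"jaw":0},
    {"dx":-0.024,"dy":0,"dz":0,"yaw":0,"jaw":0},
    {"dx":-0.03,"dy":0,"dz":0,"yaw":0,"jaw":0},
    {"dx":-0.035,"dy":0,"dz":0,"yaw":0,"jaw":0},
    {"dx":-0.035,"dy":0,"dz":0,"yaw":0,"jaw":0},
    {"dx":-0.035,"dy":0,"dz":0.01,"yaw":0,"jaw":0},
    {"dx":-0.035,"dy":0,"dz":0.03,"yaw":0,"jaw":0},
    {"dx":-0.035,"dy":0,"dz":0.06,"yaw":0,"jaw":0},
    {"dx":-0.035,"dy":0,"dz":0.1,"yaw":0,"jaw":0},
    {"dx":-0.035,"dy":0,"dz":0.13,"yaw":0,"jaw":0},
    {"dx":-0.035,"dy":0,"dz":0.13,"yaw":0,"jaw":0},
  ],
)

```text
clock: 18.25
eef_pos: [605.2, -224.1, 276.6]
tool_rot: [3.132, 0.011, -0.004]
force: [-0.1, -0.0, -1.0]
width: 22.6
gripper_force: 61.1
```

```bash
cat > tip.py <<'E'
from m import *
def probefit(n,f):
    s=read_state(); e=s["eef_pos"]; g=e+[0,0,19]
    im,w=save(n,f); M=masks(im)
    h=cv2.cvtColor(im,cv2.COLOR_RGB2HSV)
    d=np.linalg.norm(w-g,axis=-1)
    o=M["orange"]&(d<75); rep("orange",o,w)
    # stem: unsaturated points below handle end
    u=np.array([.42,0,-.91]); r=w-g; a=r@u; perp=np.linalg.norm(r-a[...,None]*u,axis=-1)
    t=(a>56)&(a<125)&(perp<22)&(h[...,1]<90); rep("stem",t,w)
    # side-view: axis from both, slope in xz via line fit
    for nm,m in(("orange",o),("stem",t)):
        P=w[m]; P=P[~np.isnan(P).any(1)]
        if len(P)>15:
            l=cv2.fitLine(P.astype(np.float32),cv2.DIST_HUBER,0,.01,.01).ravel(); l[:3]*=np.sign(l[2]); print(nm,"dir",np.round(l[:3],3),"lean to -x deg",np.degrees(np.arctan2(-l[0],l[2])),"to y",np.degrees(np.arctan2(l[1],l[2])))
    if t.sum()>5: P=w[t]; i=np.argsort(P[:,2])[:8]; print("low end",P[i].mean(0))
E
python3 -c "
from tip import *
st()
print('side');probefit('side','s9');print('wrist');probefit('wrist','w9')
a=cv2.imread('pics/s9.png');b=cv2.imread('pics/w9.png')
cv2.imwrite('pics/c9.png',cv2.hconcat([cv2.resize(a[60:210,200:350],(400,400)),cv2.resize(b,(400,300)).copy() if 0 else cv2.copyMakeBorder(cv2.resize(b,(400,300)),0,100,0,0,0)]))"
```

```text
18.25 [ 605.2 -224.1  276.6] [ 3.1  0.  -0. ] q [ 0.7  0.6 -0.6  1.5  0.4  1.2 -1.6] F [-0.1 -0.  -1. ] T [ 0. -0.  0.] w 22.6
side
orange 33 med [ 623.1 -212.3  262.5] lo [ 614.7 -217.5  253.3] hi [ 630.2 -206.1  272.1] rect [ 622.5 -210.3] [10.3 16.7] 36.9
stem 81 med [ 641.4 -220.4  218.5] lo [ 628.6 -226.3  194.2] hi [ 654.7 -216.   241.7] rect [ 642.5 -220.5] [30.2 13.2] 2.3
orange dir [-0.4  0.2  0.9] lean to -x deg 22.32418 to y 10.9805155
stem dir [-0.4 -0.   0.9] lean to -x deg 23.951323 to y -0.0091693215
low end [ 651.2 -221.9  194.8]
wrist
orange 833 med [ 607.  -230.8  312.3] lo [ 596.3 -235.9  249.8] hi [ 631.8 -212.8  347.7] rect [ 615.6 -224.5] [23.2 44.6] 88.8
stem 709 med [ 644.6 -224.9  217. ] lo [ 636.2 -229.6  192.6] hi [ 655.7 -220.5  236.6] rect [ 645.7 -225.1] [ 9.6 21.4] 88.6
orange dir [-0.4  0.1  0.9] lean to -x deg 20.626991 to y 6.0169578
stem dir [-0.4 -0.   0.9] lean to -x deg 23.244368 to y -0.024061806
low end [ 655.2 -223.6  191.2]
```

View pics/c9.png

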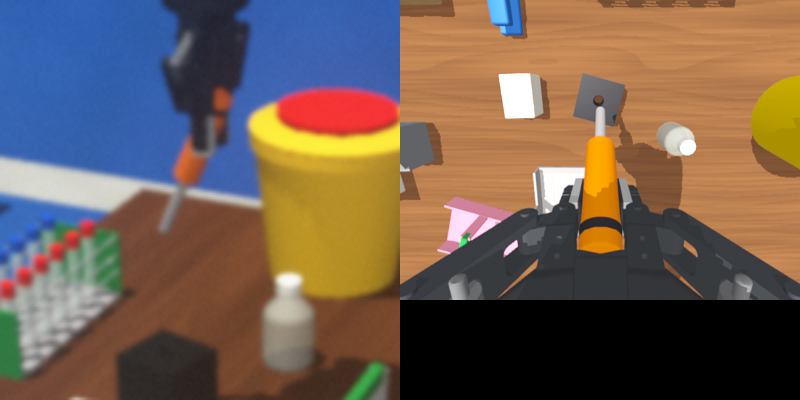

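The probe is out, leaning 23–24° towards −x with no sideways lean, and the tip is at about TCP + (47, 0, −85). Carry it to a hover about 25 mm off the disc along its normal.

Emit:
arm_command(
  deltas=[
    {"dx":-0.003,"dy":0.015,"dz":0,"yaw":0,"jaw":0},
    {"dx":-0.01,"dy":0.045,"dz":0,"yaw":0,"jaw":0},
    {"dx":-0.02,"dy":0.08,"dz":0,"yaw":0,"jaw":0},
    {"dx":-0.03,"dy":0.12,"dz":0,"yaw":0,"jaw":0},
    {"dx":-0.04,"dy":0.16,"dz":0,"yaw":0,"jaw":0},
    {"dx":-0.05,"dy":0.2,"dz":0,"yaw":0,"jaw":0},
    {"dx":-0.06,"dy":0.24,"dz":0,"yaw":0,"jaw":0},
    {"dx":-0.07,"dy":0.28,"dz":0,"yaw":0,"jaw":0},
    {"dx":-0.08,"dy":0.32,"dz":0,"yaw":0,"jaw":0},
    {"dx":-0.09,"dy":0.35,"dz":0,"yaw":0,"jaw":0},
    {"dx":-0.098,"dy":0.37,"dz":-0.01,"yaw":0,"jaw":0},
    {"dx":-0.098,"dy":0.38,"dz":-0.03,"yaw":0,"jaw":0},
    {"dx":-0.098,"dy":0.3815,"dz":-0.05,"yaw":0,"jaw":0},
    {"dx":-0.098,"dy":0.3815,"dz":-0.062,"yaw":0,"jaw":0},
    {"dx":-0.098,"dy":0.3815,"dz":-0.066,"yaw":0,"jaw":0},
    {"dx":-0.098,"dy":0.3815,"dz":-0.066,"yaw":0,"jaw":0},
  ],
)

```text
clock: 19.95
eef_pos: [505.9, 157.6, 205.2]
tool_rot: [3.134, 0.016, -0.003]
force: [0.1, 0.2, -0.3]
width: 23.0
gripper_force: 61.1
```

```bash
python3 -c "
from tip import *
st()
for n,f in(('side','s10'),('wrist','w10')):
    print(n);probefit(n,f); z=np.load('pics/%s.npz'%f); w=z['w']; M=masks(z['im'])
    rep('red',M['red']&(abs(w[...,0]-565)<18)&(abs(w[...,1]-157)<18)&(abs(w[...,2]-102)<12),w)
a=cv2.imread('pics/s10.png');b=cv2.imread('pics/w10.png')
cv2.imwrite('pics/c10.png',cv2.hconcat([cv2.resize(a[170:320,150:300],(400,400)),cv2.copyMakeBorder(cv2.resize(b,(400,300)),0,100,0,0,0)]))"
```

```text
19.95 [505.9 157.6 205.2] [ 3.1  0.  -0. ] q [ 0.1  0.6 -0.6  1.9  0.4  0.9 -2.3] F [ 0.1  0.2 -0.3] T [ 0. -0.  0.] w 23.0
side
orange 136 med [498.  167.1 231.3] lo [486.2 153.1 180.2] hi [531.  171.  259.1] rect [507.4 166.4] [47.3 21.9] 25.8
stem 105 med [543.  161.1 144.1] lo [531.3 156.9 121.1] hi [555.8 164.5 167.4] rect [543.9 159.6] [27.7  9.8] 3.8
orange dir [-0.4 -0.1  0.9] lean to -x deg 26.209583 to y -4.7814903
stem dir [-0.4  0.   0.9] lean to -x deg 23.138065 to y 0.743777
low end [553.  161.1 121.8]
red none
wrist
orange 8605 med [517.1 157.7 233.5] lo [500.2 147.4 184.5] hi [538.7 168.  262.3] rect [518.8 157.7] [22.7 45. ] 88.6
stem 706 med [547.3 157.  149.1] lo [538.8 152.4 124.6] hi [558.2 161.5 168.7] rect [548.4 156.8] [ 9.6 21.4] 89.1
orange dir [-0.4 -0.   0.9] lean to -x deg 24.030573 to y -0.13402914
stem dir [-0.4  0.   0.9] lean to -x deg 23.375433 to y 0.53722155
low end [557.1 157.4 123.5]
red 162 med [564.  156.8 102.7] lo [559.6 151.8 100.3] hi [568.2 161.6 105.2] rect [564.2 156.8] [ 9.4 10. ] 1.2
```

View pics/c10.png

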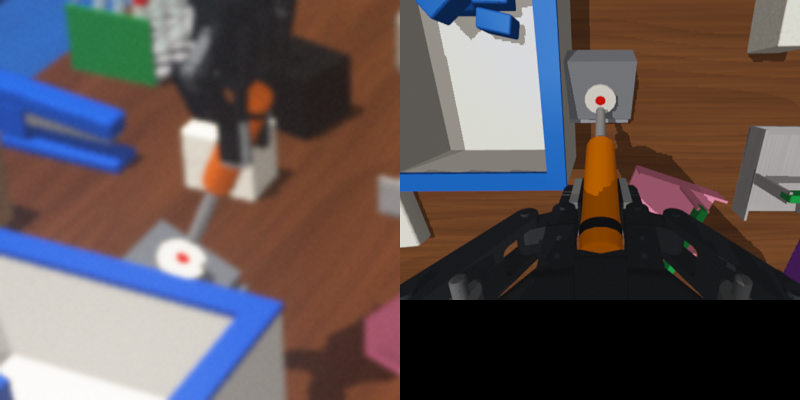

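Left: the tip hovers just above the disc with the red dot at (182,258). Right: the tip is in line with the dot at (600,100), lean about 23.5°, no sideways error. Tip to mark is about (11, 0, −19) mm. Approach first, then press in small steps.

Emit:
arm_command(
  deltas=[
    {"dx":0.003,"dy":0,"dz":-0.004,"yaw":0,"jaw":0},
    {"dx":0.006,"dy":0,"dz":-0.009,"yaw":0,"jaw":0},
    {"dx":0.009,"dy":0,"dz":-0.0145,"yaw":0,"jaw":0},
    {"dx":0.009,"dy":0,"dz":-0.0145,"yaw":0,"jaw":0},
    {"dx":0.009,"dy":0,"dz":-0.0145,"yaw":0,"jaw":0},
  ],
)

```text
clock: 20.55
eef_pos: [515.6, 158.0, 191.2]
tool_rot: [3.134, 0.015, -0.003]
force: [0.4, -0.1, -1.1]
width: 22.9
gripper_force: 61.1
```

Emit:
arm_command(
  deltas=[
    {"dx":0.001,"dy":0,"dz":-0.002,"yaw":0,"jaw":0},
    {"dx":0.002,"dy":0,"dz":-0.004,"yaw":0,"jaw":0},
    {"dx":0.002,"dy":0,"dz":-0.004,"yaw":0,"jaw":0},
    {"dx":0.002,"dy":0,"dz":-0.004,"yaw":0,"jaw":0},
  ],
)

```text
clock: 20.95
eef_pos: [517.7, 158.1, 187.5]
tool_rot: [3.134, 0.014, -0.003]
force: [-0.2, -0.1, 0.4]
width: 22.4
gripper_force: 61.1
```

```bash
python3 -c "
from tip import *
st()
for n,f in(('side','s11'),('wrist','w11')):
    print(n);probefit(n,f); z=np.load('pics/%s.npz'%f); w=z['w']; M=masks(z['im'])
    rep('red',M['red']&(abs(w[...,0]-565)<18)&(abs(w[...,1]-157)<18)&(abs(w[...,2]-102)<12),w)"
```

```text
20.95 [517.7 158.1 187.5] [ 3.1  0.  -0. ] q [ 0.   0.6 -0.6  1.8  0.4  0.8 -2.4] F [-0.2 -0.1  0.4] T [0. 0. 0.] w 22.4
side
orange 130 med [527.6 168.1 184.4] lo [499.3 151.5 162.1] hi [546.8 171.5 241.8] rect [521.7 166.2] [49.6 21.1] 20.1
stem 258 med [559.3 161.7 105. ] lo [544.7 144.5  93.8] hi [578.5 173.8 148. ] rect [564.2 158.9] [34.6 32.5] 35.5
orange dir [-0.4 -0.1  0.9] lean to -x deg 26.808352 to y -5.038992
stem dir [-0.4  0.   0.9] lean to -x deg 21.773365 to y 1.5703051
low end [550.9 156.6  93.2]
red none
wrist
orange 8627 med [528.3 158.  215. ] lo [511.5 147.7 166.3] hi [549.9 168.3 243.9] rect [530.1 158.2] [22.7 44.7] 87.7
stem 2277 med [565.2 157.  105.9] lo [550.7 141.   96.4] hi [581.  172.4 148.4] rect [565.6 156.8] [33.3 35.2] 2.9
orange dir [-0.4 -0.   0.9] lean to -x deg 24.129313 to y -0.5305947
stem dir [-0.4  0.   0.9] lean to -x deg 22.833546 to y 1.4670974
low end [551.2 155.   94.7]
red 7 med [564.5 152.  102.3] lo [562.4 151.9 100.5] hi [566.5 152.  103.1] rect [564.4 151.9] [4.2 0. ] 0.9
```

Emit:
arm_command(
  deltas=[
    {"dx":0.001,"dy":0,"dz":-0.002,"yaw":0,"jaw":0},
    {"dx":0.002,"dy":0,"dz":-0.004,"yaw":0,"jaw":0},
    {"dx":0.002,"dy":0,"dz":-0.004,"yaw":0,"jaw":0},
    {"dx":0.002,"dy":0,"dz":-0.004,"yaw":0,"jaw":0},
  ],
)

```text
clock: 21.45
eef_pos: [519.6, 158.1, 183.5]
tool_rot: [3.134, 0.014, -0.003]
force: [-1.0, -0.1, 2.9]
width: 22.9
gripper_force: 61.1
```

```bash
cat > fz.py <<'E'
from tip import *
F=[]
for i in range(6): F.append(read_state()["force"]); im,w=cloud("wrist")
F=np.array(F); print("F",F.mean(0),F.std(0)); st()
# disc face ring: white points on disc away from probe
n=np.array([-.423,0,.906]); c=np.array([564.6,157.2,102.4]); r=w-c; a=r@n; rho=np.linalg.norm(r-a[...,None]*n,axis=-1)
h=cv2.cvtColor(im,cv2.COLOR_RGB2HSV); k=(rho>8)&(rho<17)&(h[...,1]<40)&(h[...,2]>170)&(abs(a)<14); print("face depth along n",np.median(a[k]),k.sum())
E
python3 fz.py; python3 - <<'E'
import sys; sys.path.insert(0,'.')
import os; os.chdir('.')
from m import *
z=np.load('pics/w10.npz');im,w=z['im'],z['w']
n=np.array([-.423,0,.906]); c=np.array([564.6,157.2,102.4]); r=w-c; a=r@n; rho=np.linalg.norm(r-a[...,None]*n,axis=-1)
h=cv2.cvtColor(im,cv2.COLOR_RGB2HSV); k=(rho>8)&(rho<17)&(h[...,1]<40)&(h[...,2]>170)&(abs(a)<14); print("before",np.median(a[k]),k.sum())
E
```

```text
F [-1.3 -0.   2.5] [0.6 0.7 0.2]
21.75 [519.6 158.1 183.5] [ 3.1  0.  -0. ] q [ 0.   0.6 -0.6  1.8  0.4  0.8 -2.4] F [-1.5  0.9  2.6] T [0.2 0.3 0. ] w 23.0
face depth along n -4.942567182699538 1122
before 0.2676575492975921 1116
```

The camera shows the disc in by 5.2 mm, and the force change (about 3.4 N) agrees. One more millimetre and settle.

Emit:
arm_command(
  deltas=[
    {"dx":0.0004,"dy":0,"dz":-0.0009,"yaw":0,"jaw":0},
    {"dx":0.0004,"dy":0,"dz":-0.0009,"yaw":0,"jaw":0},
    {"dx":0.0004,"dy":0,"dz":-0.0009,"yaw":0,"jaw":0},
    {"dx":0.0004,"dy":0,"dz":-0.0009,"yaw":0,"jaw":0},
    {"dx":0.0004,"dy":0,"dz":-0.0009,"yaw":0,"jaw":0},
    {"dx":0.0004,"dy":0,"dz":-0.0009,"yaw":0,"jaw":0},
  ],
)

```text
clock: 22.35
eef_pos: [520.0, 158.1, 182.5]
tool_rot: [3.134, 0.014, -0.003]
force: [-2.2, 0.2, 3.5]
width: 22.6
gripper_force: 61.1
```

```bash
python3 fz.py; python3 -c "
from tip import *
im,w=save('wrist','w12'); h=cv2.cvtColor(im,cv2.COLOR_RGB2HSV); M=masks(im)
g=read_state()['eef_pos']+[0,0,19]; r=w-g
k=(h[...,1]<90)&(w[...,2]>112)&(w[...,2]<160)&(abs(w[...,1]-157)<9)&(abs(w[...,0]-550)<30)
P=w[k]; l=cv2.fitLine(P.astype(np.float32),cv2.DIST_HUBER,0,.01,.01).ravel(); l*=np.sign(l[2]); print('stem dir',np.round(l[:3],3),'pt',np.median(P,0),'lean',np.degrees(np.arctan2(-l[0],l[2])))
rep('red',M['red']&(abs(w[...,0]-567)<18)&(abs(w[...,1]-157)<18)&(abs(w[...,2]-98)<12),w)"
python3 -c "
from tip import *
im,w=cloud('side');M=masks(im);h=cv2.cvtColor(im,cv2.COLOR_RGB2HSV)
rep('green',M['green']&(w[...,2]>60)&(abs(w[...,0]-435)<50)&(abs(w[...,1]+160)<90),w)
rep('bricks',M['blue']&(w[...,2]<100)&(abs(w[...,0]-592)<115)&(abs(w[...,1]-309)<95),w)
rep('swab',(h[...,1]<60)&(abs(w[...,0]-662)<60)&(abs(w[...,1]+90)<60)&(w[...,2]>56),w)
rep('gelcap',(abs(w[...,0]-584)<40)&(abs(w[...,1]+364)<40)&(w[...,2]>82),w)"
```

```text
F [-2.   0.5  3.2] [0.4 0.3 0.3]
22.65 [520.  158.1 182.5] [ 3.1  0.  -0. ] q [ 0.   0.6 -0.6  1.8  0.4  0.8 -2.4] F [-1.7  0.8  2.5] T [0.2 0.3 0.1] w 22.9
face depth along n -5.978833355007643 1129
stem dir [-0.4  0.   0.9] pt [558.8 157.4 130.5] lean 23.367952
red 8 med [566.9 151.9  97. ] lo [564.8 151.3  95.4] hi [568.9 152.   98.5] rect [566.8 151.6] [4.4 0.7] 1.4
green 104 med [ 433.1 -142.8  103.8] lo [ 428.3 -201.9  101. ] hi [437.7 -93.6 106.7] rect [ 432.6 -147. ] [112.8  10.2] 89.7
bricks 618 med [667.5 309.5  53.5] lo [646.4 275.3  34.4] hi [690.2 356.7  78.4] rect [669.1 315.7] [89.4 48.5] 87.7
swab 60 med [632.2 -95.3  60.6] lo [ 626.1 -112.7   56.6] hi [684.5 -75.6  63. ] rect [656.4 -95.2] [38.8 62.8] 87.2
gelcap 66 med [ 580.4 -357.    93.2] lo [ 569.9 -374.6   83. ] hi [ 593.4 -348.5   97.3] rect [ 582.2 -361.8] [22.7 26.9] 16.6
```

The disc is in by about 6.2 mm at roughly 4 N. The probe leans 23.4° against the disc's 25°, with its tip on the mark. The tray is flat, the bricks are in the box and the bystanders haven't moved, so I'm handing in.

```bash
python3 -c "
from cell import *
print(finish_job())"
```

```text
the job is handed in; nothing more can be done
None
```

The job is handed in, though the hand-in gave no verdict: by my last measurements all four bricks are in the cool box, the empty tray is flat and released, and the held probe presses the red mark about 6 mm in at about 4 N, within 2° of square.

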